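# Join a printed hinged case with its hinge pin

### The arm

A 6-joint arm with a two-finger parallel gripper is mounted at the origin on the work surface. World frame = base frame: x ahead of the robot, y to its left, z up, the work surface at z = 0. Lengths are in m, angles in rad, forces in N, time in s.
With the tool pointing down it reaches from about 0.4 to 0.825 m from the base axis. Payload 7 kg.
Tool frame: the origin (TCP) lies between the finger pads; the fingertips stand 8 mm ahead of it and the grasp point (between the pads) lies 11 mm behind it (arm.finger_overhang is the distance from the TCP to the fingertips, in m); z points along the fingers, y is the line along which they close (so a half turn about z gives the same grasp; the last joint's range is limited). The gripper opens to 88 mm and grips with 3 to 60 N. Pads are 19 mm wide; open, the fingers measure 130 mm over their backs; the gripper's body (78 mm by 193 mm) begins 47 mm behind the grasp point.
Start: joints at [-0.911, 0.359, 0.012, 0, -1.224, -0.288], TCP at [0.245, -0.629, 0.207] pointing down, gripper open.
Joint ranges: [-3.07, 3.07], [-1.43, 2.12], [-1.02, 1.25], [-3.03, 1.67], [-3.05, -0], [-3.03, 3.03]. Speed limits (rad/s): [2.39, 2.39, 3.01, 3.14, 3.14, 3.14].

### API

Orientations are given as [roll, pitch, yaw] about the fixed x, y, z axes, in that order (R = Rz(yaw) Ry(pitch) Rx(roll)).
In Python, from station import arm gives the robot as it stands.
- The arm moves only by the tool move_arm, never from a script. Its argument "rows" is text: rows parted by semicolons, each of 7 numbers parted by spaces: the turn, a rotation vector about the tool's x, y, z in degrees, then the shift along the tool's x, y, z in m, then the finger opening in m, from 0 to 0.0876. A call has 1 to 8 rows; each row shifts and turns the commanded pose from where the row before left it, along the tool's axes as they then stand; what a row does not reach is not made up. A row lasts 1/8 s, in which the tool goes at most 62.5 mm and 10.7 degrees, less where a joint would pass 70% of its speed; a pose out of reach is approached as far as the arm can. A call is refused whole if a number of a shift passes 0.0625 or a number of a turn 10.7, either way. A call with a gripper value outside its range is refused whole. The fingers move at their own pace and stop on an object; "squeeze" is the grip in N (left out, the last holds). Time passes only in rows, so rows that do not move let the fingers close. It gives the time, the measured TCP pose, the force, the opening and the grip force at its end, in the units of the state.
- arm.get_state(): the state, without advancing time (a new reading comes with each control period).
- arm.grab_frame(name): name is "scene" or "top" or "wrist"; returns (picture, depth): 384x512x3 uint8, blue, green, red; 384x512 float32, m along the optical axis (not along the pixel's ray), 0 where there is no reading.
- arm.camera_model(name): a dict with "mtx" (3x3 intrinsics, pixels), "camera_from_world" (4x4, takes a point from world to camera coordinates); the wrist camera has in their place "mount" (4x4, takes a point from camera to tool coordinates, whose origin is the TCP and whose axes are the flange's). Camera axes: x right, y down, z forward; pixel columns grow to the right and rows downward; lengths in m; the calibration is good to about 2 mm. A picture is of the moment at which its call begins: read the wrist's pose just before it. camera_model takes no time and is no camera call.
- arm.job_done(): hands the job in; it is judged then, once.
The state is a dict: "t": time; "q": joint angles; "qd": joint speeds; "joint_efforts": joint torques, N m; "eef_pos": TCP position; "ee_rot": TCP orientation; "force": force on the tool from outside, world axes, zero at the start; "moment": the same for the moment, N m; "width": finger opening in m; "gripper_force": force on a finger pad.
Only numpy, scipy, OpenCV 4.12 (cv2) and the standard library are available. Lean on these libraries where they do the work, as an engineer would, in place of code of your own. Each camera call takes 0.05 s, during which the arm holds its last target. There are 200 camera calls.

### The job

Slide the loose half of the printed case along the press nest until its hinge knuckle stands in line between the two knuckles of the fixed half, up against its stop and without ramming it. Then take the long hinge pin out of the wooden stand and push it down through the knuckles, firmly past the spring catch but without bottoming out the sprung nest, until its head sits fully down on the top knuckle. Let go, and leave the other two fasteners and the things lying about where they are.

Things in the scene. Friction and masses are not known exactly. Their poses are not given: they have to be found in the camera images.
- nest: Press nest fixed to the table: aluminium tray 94 mm (x) by 262 mm (y), 34 mm tall, origin at centre of underside. In it a sprung black platform, top face 40 mm above the table. On that stand the halves of a grey printed case, each 70 mm long (y), 28 deep (x), 54 tall, walls 4 mm, opened flat, open sides to -x. The fixed half lies to -y of the hinge axis, the sliding half to +y of it.
- platform (a joint): How far the sprung platform, with both case halves, has sunk, in m: 0 at rest, grows downward. Begins to sink at about 1.5 N of downward push, then yields 1 mm per 1 N (8 N: 6.5 mm, 14 N: 12.5 mm, 20 N: 18.5 mm); springs back when let go. Past 19 mm counts as bottomed out; hard end at 22 mm.
- hinge_mouth (a point): Vertical hinge axis (nest x 0, y -29 mm) at the top face of the top knuckle, 94 mm above the table at rest; sinks with the platform. Axes as the nest's. Knuckles are tubes, 22 mm outside, 11.5 mm inside: the fixed half's reach from 0 to 17 and 34 to 54 mm below this point, the sliding half's fits between, 17.5 to 33.5 mm.
- catch (a point): Hinge axis 39 mm below hinge_mouth, in the bottom knuckle, where a spring ball catch sticks into the bore. The pin's nose meets it with the head still about 10 mm above the top knuckle; from there on the pin drags harder and harder, up to 6 to 10 N of downward push, all the way home, and does not fall in by itself.
- cover (a joint): How far the sliding case half stands out of line, in m: 0 against its stop, with its knuckle in line; it grows along nest +y, at most 0.060. It slides with about 2.5 N of friction and stays where it is left. Within about 2 mm of the stop the pin's tapered nose still draws it in.
- cover_end (a point): Centre of the outer end face (nest +y end) of the sliding case half: upright face 28 mm (x) by 54 mm (z), square to nest y; the point is 27 mm above the platform and 14 mm to nest +x of the hinge axis. Push it towards nest -y.
- pin: The hinge pin: bright steel, upright, nose down in one of the stand's bores. Shank 10 mm thick, 52 mm long, its lowest 10 mm tapering to 5 mm; on top a round grip head 16 mm wide, 20 mm tall. 25 to 50 g. Origin at the nose tip, z up along the pin. The tallest fastener: the underside of its head is 20 mm clear of the stand, the shank showing below.
- pin_collar (a point): On the pin's axis at the underside of its head, 52 mm above the nose tip; it meets hinge_mouth when the pin is home.
- stand: Wooden pin stand fixed to the table: block 150 mm (x) by 44 mm (y) by 42 mm tall with three upright bores 12.5 mm in diameter and 32 mm deep in a row along x at -46, 0 and +46 mm. Origin at the centre of its underside. Each bore holds one fastener, in any order.
- short_pin: Too short a pin, not to be used: bright steel, shank 36 mm, round head 16 mm wide and 12 mm tall, standing just 4 mm clear of the stand. Origin at its nose tip.
- bolt: A dark bolt, not to be used: shank 36 mm, wide flat head 26 mm across and 8 mm tall, 4 mm clear of the stand. Origin at its nose tip.
- screwdriver: Screwdriver lying on the table beyond the nest; bystander.
- scraper: Print scraper with wooden handle, 200 mm, lying on the table on the robot's side; bystander.
- glue: White glue bottle, 44 mm wide, 110 mm tall, standing beyond the nest and stand; bystander.
- gear: White printed gear lying flat, 60 mm across, 10 mm thick, on the robot's side of the nest; bystander.
- limb: Red and black printed robot limb, about 140 mm long, 24 mm tall, lying flat on the robot's side at the left; bystander.

How it is judged:
By the outcome, as a careful person would: the job done as asked, in the order asked, and still so for the second after the job is handed in, with the robot touching nothing.
It also fails if it takes over 61 s, if anything falls off the work surface, if the arm or the gripper's body presses on something with over 40 N, if the wrist force passes 120 N, or if a joint passes its speed limit or range.

## Working session

There is one attempt and no reset: what is moved stays moved. The work goes in short steps, Python scripts to look and compute and a tool call to move; the robot and the scene stay as the last step left them, time stands still between calls to the robot, and variables do not carry over. Pictures are saved under pics/ and viewed, at most 10 in all, crops included, and the job is handed in when it is done.

Besides the shell and the picture viewer there is one more tool, called after "Emit:" as name(argument=value, ...), one argument or row to a line, values as JSON. move_arm: Moves the arm, as the interface text tells. Its arguments: {"type":"object","properties":{"rows":{"type":"string"},"squeeze":{"type":"number"}},"required":["rows"]}

```bash
mkdir -p pics; ls; python3 - <<'E'
from station import arm
import cv2,numpy as np
s=arm.get_state();print(s['eef_pos'],s['ee_rot'],s['t'],arm.finger_overhang)
for n in("top","scene"):
    p,d=arm.grab_frame(n);cv2.imwrite(f"pics/{n}.png",p);np.save(f"pics/{n}.npy",d);m=arm.camera_model(n);print(n,m)
print(arm.camera_model("wrist"))
E
```

```text
pics
[ 0.24502293 -0.6284129   0.2063228 ] [ 3.13998187e+00 -1.36139514e-04 -2.76990217e+00] 0.0 0.008
top {'mtx': array([[445.02687293,   0.        , 245.22314402],
       [  0.        , 445.02687293, 193.96185657],
       [  0.        ,   0.        ,   1.        ]]), 'camera_from_world': array([[ 0.02765192, -0.99959303, -0.00700984,  0.00814272],
       [-0.99350096, -0.02670747, -0.11064609,  0.5348448 ],
       [ 0.11041385,  0.01002386, -0.99383515,  1.03065269],
       [ 0.        ,  0.        ,  0.        ,  1.        ]])}
scene {'mtx': array([[349.04531802,   0.        , 250.17181484],
       [  0.        , 349.04531802, 186.4408868 ],
       [  0.        ,   0.        ,   1.        ]]), 'camera_from_world': array([[ 0.31529458,  0.94889926,  0.013399  , -0.17311584],
       [ 0.7122594 , -0.22728785, -0.66409848, -0.3202388 ],
       [-0.62711712,  0.21893021, -0.74752504,  1.353278  ],
       [ 0.        ,  0.        ,  0.        ,  1.        ]])}
{'mtx': array([[266.06301894,   0.        , 260.8737929 ],
       [  0.        , 266.06301894, 188.29300802],
       [  0.        ,   0.        ,   1.        ]]), 'mount': array([[ 2.23886750e-05, -9.62499653e-01, -2.71282912e-01,
         7.32388075e-02],
       [ 9.99998766e-01,  4.47604658e-04, -1.50555255e-03,
         6.18728391e-04],
       [ 1.57052130e-03, -2.71282544e-01,  9.62498475e-01,
        -1.79521511e-01],
       [ 0.00000000e+00,  0.00000000e+00,  0.00000000e+00,
         1.00000000e+00]])}
```

View pics/top.png

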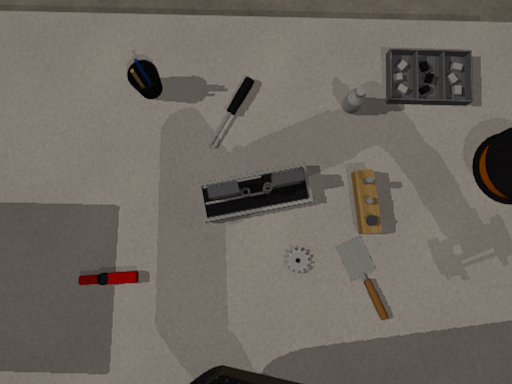

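View pics/scene.png

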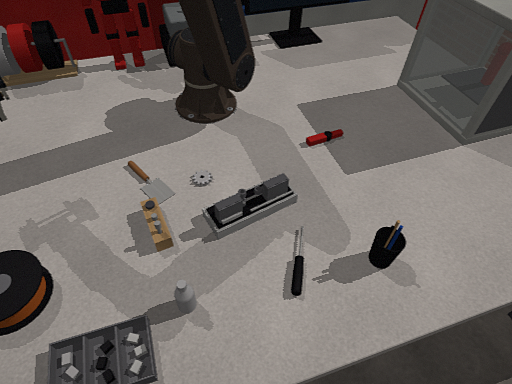

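```bash
python3 - <<'E'
import cv2
p=cv2.imread("pics/top.png")
c=p[150:245,195:395];cv2.imwrite("pics/c1.png",cv2.convertScaleAbs(cv2.resize(c,None,fx=4,fy=4,interpolation=cv2.INTER_CUBIC),alpha=1.6))
E
cat > h.py <<'E'
import numpy as np
from station import arm
def world(n,u,v,z,m=None):
    m=m or arm.camera_model(n);K=m['mtx'];T=m['camera_from_world']
    r=T[:3,:3].T@np.linalg.solve(K,[u,v,1.]);o=-T[:3,:3].T@T[:3,3]
    return o+r*(z-o[2])/r[2]
E
```

```text
(no output)
```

View pics/c1.png

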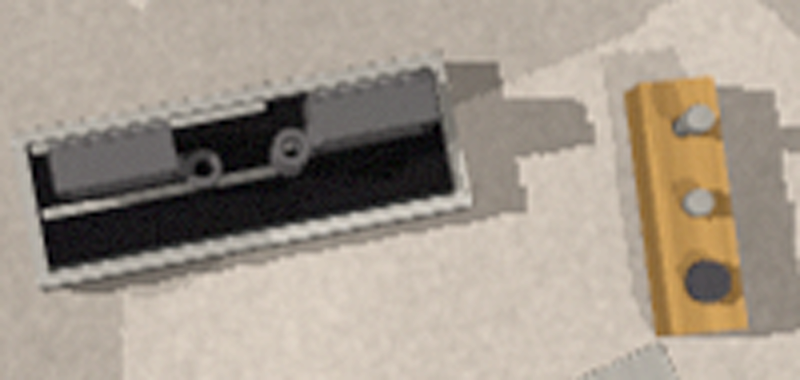

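```bash
python3 - <<'E'
from h import *
d=np.load("pics/top.npy");m=arm.camera_model("top");K=m['mtx'];T=m['camera_from_world']
W=lambda x,y,z:world("top",195+x/4,150+y/4,z,m)
C=[W(*c,.034) for c in((26,138),(445,62),(470,203),(43,286))]
for c in C:print('corner',c.round(4))
a=(C[0]+C[3]-C[1]-C[2])/2;print('nest y len',np.linalg.norm(a),'yaw',np.degrees(np.arctan2(-a[0],a[1])),'c',sum(C)/4)
print('hinge',W(290,150,.094),'slide kn',W(204,167,.0765),'cover L top end',W(47,165,.094))
for n,x,y,z in(('A',701,117,.082),('B',699,202,.058),('C',708,281,.054),('A58',701,117,.058),('B82',699,202,.082)):
    u,v=195+x/4,150+y/4;D=d[int(v),int(u)];c=D*np.linalg.solve(K,[int(u)+.5,int(v)+.5,1]);w=T[:3,:3].T@(c-T[:3,3]);print(n,W(x,y,z).round(4),'depthpt',w.round(4))
S=[W(*c,.042) for c in((640,85),(714,77),(746,328),(665,335))]
for s in S:print(s.round(4))
E
```

```text
corner [0.5538 0.1273 0.034 ]
corner [ 0.6062 -0.1211  0.034 ]
corner [ 0.5221 -0.1369  0.034 ]
corner [0.4661 0.1139 0.034 ]
nest y len 0.25545411747170804 yaw 12.244125995583625 c [ 0.53705371 -0.00418689  0.034     ]
hinge [ 0.54318191 -0.0274111   0.094     ] slide kn [0.53434125 0.02062064 0.0765    ] cover L top end [0.53107557 0.10840137 0.094     ]
A [ 0.5698 -0.2604  0.082 ] depthpt [ 0.5692 -0.2609  0.0821]
B [ 0.5238 -0.2656  0.058 ] depthpt [ 0.5239 -0.2653  0.0568]
C [ 0.4786 -0.2717  0.054 ] depthpt [ 0.478  -0.2728  0.0542]
A58 [ 0.5735 -0.2669  0.058 ] depthpt [ 0.5692 -0.2609  0.0821]
B82 [ 0.5213 -0.2591  0.082 ] depthpt [ 0.5239 -0.2653  0.0568]
[ 0.594  -0.2354  0.042 ]
[ 0.6   -0.279  0.042]
[ 0.4525 -0.297   0.042 ]
[ 0.4472 -0.2499  0.042 ]
```

Emit:
move_arm(
  rows="0 0 0 -0.037 0.036 0 0;0 0 0 -0.037 0.036 0 0;0 0 0 -0.037 0.036 0 0;0 0 0 -0.037 0.036 0 0;0 0 0 -0.037 0.036 0 0;0 0 0 -0.037 0.036 0 0;0 0 0 -0.037 0.036 0 0;0 0 0 -0.037 0.036 0 0",
  squeeze=40,
)

```text
t: 1.1
eef_pos: [0.4166, -0.2514, 0.2072]
ee_rot: [3.142, 0.0, -2.77]
force: [1.0, 0.2, -0.3]
width: 0.0129
gripper_force: 0.0
```

Emit:
move_arm(
  rows="0 0 0 -0.037 0.036 0 0;0 0 0 -0.037 0.036 0 0;0 0 0 -0.037 0.036 0 0;0 0 0 -0.037 0.036 0 0;0 0 0 -0.037 0.036 0 0;0 0 0 -0.037 0.036 0 0;0 0 -9.3 0 0 0 0;0 0 0 0 0 0 0",
)

```text
t: 2.1
eef_pos: [0.5445, 0.0294, 0.2067]
ee_rot: [3.141, -0.001, -2.607]
force: [0.7, -0.2, -0.0]
width: 0.0002
gripper_force: 0.0
```

```bash
cat >> h.py <<'E'
from scipy.spatial.transform import Rotation as Ro
import cv2
def wcam(name,scale=1.5):
    s=arm.get_state();p,d=arm.grab_frame("wrist");m=arm.camera_model("wrist")
    T=np.eye(4);T[:3,:3]=Ro.from_euler('xyz',s['ee_rot']).as_matrix();T[:3,3]=s['eef_pos']
    M=np.linalg.inv(T@m['mount']);np.savez(f"pics/{name}.npz",mtx=m['mtx'],camera_from_world=M,d=d)
    cv2.imwrite(f"pics/{name}_raw.png",p)
    cv2.imwrite(f"pics/{name}.png",cv2.convertScaleAbs(cv2.resize(p,None,fx=scale,fy=scale,interpolation=cv2.INTER_CUBIC),alpha=1.5))
    print(s['t'],s['eef_pos'],np.degrees(s['ee_rot']),s['force'])
E
python3 -c "
from h import *
wcam('w1')"
```

```text
2.1 [0.54445135 0.02935824 0.20666882] [ 1.79980873e+02 -6.80755449e-02 -1.49391248e+02] [ 0.72318788 -0.21860799 -0.02016217]
```

View pics/w1.png

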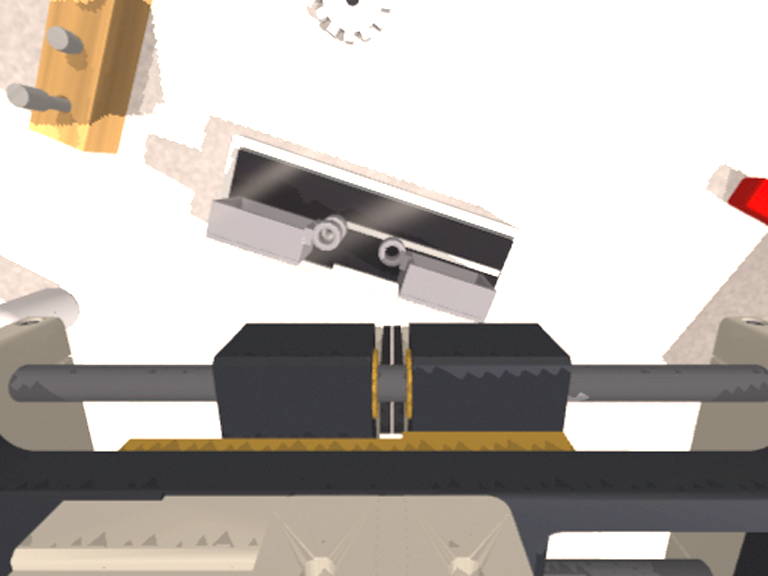

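```bash
python3 - <<'E'
from h import *
m=dict(np.load("pics/w1.npz"))
W=lambda x,y,z:world("",x/1.5,y/1.5,z,m)
H=W(327,235,.094);S=W(391,250,.0765);print(H,S,np.degrees(np.arctan2(-(S-H)[0],(S-H)[1])),np.linalg.norm((S-H)[:2]))
for n,p in dict(slTopOutFar=(486,320,.094),slTopOutNear=(496,290,.094),slInFar=(399,298,.094),fixOutNear=(213,197,.094),fixOutFar=(207,235,.094),fixInFar=(300,264,.094),rimA=(234,137,.034),rimB=(515,230,.034),pin=(22,97,.082)).items():
    w=W(*p);print(n,w.round(4))
E
```

```text
[ 0.54499274 -0.02508372  0.094     ] [0.53359171 0.0228713  0.0765    ] 13.373470451921024 0.0492916488285196
slTopOutFar [0.5406 0.1133 0.094 ]
slTopOutNear [0.5165 0.106  0.094 ]
slInFar [0.5598 0.0455 0.094 ]
fixOutNear [ 0.5625 -0.1085  0.094 ]
fixOutFar [ 0.59   -0.1012  0.094 ]
fixInFar [ 0.5747 -0.0322  0.094 ]
rimA [ 0.5251 -0.134   0.034 ]
rimB [0.4695 0.1122 0.034 ]
pin [ 0.5707 -0.2558  0.082 ]
```

Emit:
move_arm(
  rows="0 0 9.05 0 0 0 0;0 0 9.05 0 0 0 0;0 0 0 0 0.041 0 0;0 0 0 0 0.041 0 0;0 0 0 -0.0015 0.04 0 0;0 0 0 0 0 0.03 0;0 0 0 0 0 0.03 0;0 0 0 0 0 0.03 0",
)

```text
t: 3.15
eef_pos: [0.5196, 0.1477, 0.1167]
ee_rot: [3.141, 0.001, -2.928]
force: [0.1, 0.6, -0.2]
width: -0.0
gripper_force: 0.0
```

Emit:
move_arm(
  rows="0 0 0 0 0 0.03 0;0 0 0 0 0 0.02 0;0 0 0 0 0 0 0;0 0 0 0 0 0 0",
)

```text
t: 3.65
eef_pos: [0.5203, 0.1481, 0.0682]
ee_rot: [3.141, 0.001, -2.925]
force: [0.4, 0.6, 0.9]
width: 0.0004
gripper_force: 0.0
```

Emit:
move_arm(
  rows="0 0 0 0 -0.01 0 0;0 0 0 0 -0.01 0 0;0 0 0 0 -0.01 0 0;0 0 0 0 -0.01 0 0;0 0 0 0 -0.01 0 0;0 0 0 0 0 0 0",
)

```text
t: 4.4
eef_pos: [0.5306, 0.0985, 0.0672]
ee_rot: [-3.141, -0.0, -2.924]
force: [-0.5, -0.1, 0.3]
width: 0.0006
gripper_force: 0.0
```

```bash
python3 -c "
from h import *
wcam('w2')
p=cv2.imread('pics/w2_raw.png')[100:300,60:360];cv2.imwrite('pics/w2.png',cv2.resize(p,None,fx=2.6,fy=2.6,interpolation=cv2.INTER_CUBIC))"
```

```text
4.4 [0.53057596 0.09850141 0.06715133] [-1.79980008e+02 -2.53355300e-02 -1.67557636e+02] [-0.45253946 -0.1130694   0.28339862]
```

View pics/w2.png

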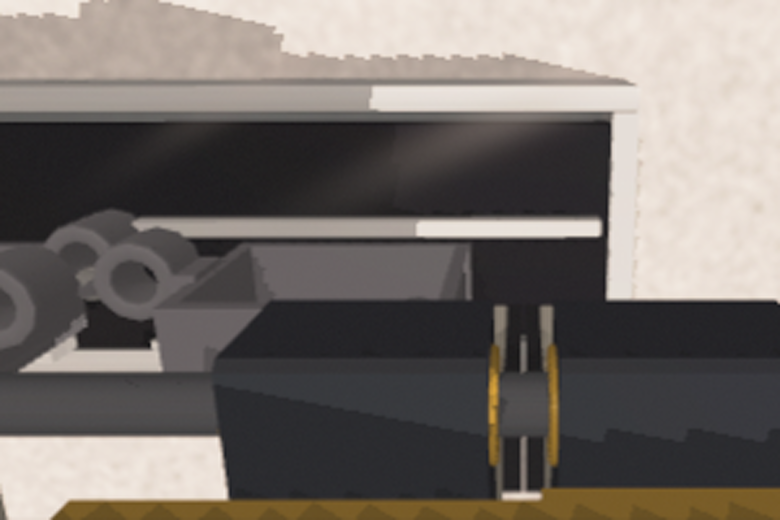

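```bash
python3 - <<'E'
from h import *
m=dict(np.load("pics/w2.npz"))
W=lambda x,y,z:world("",60+x/2.6,100+y/2.6,z,m)
print(W(135,278,.0765),W(-5,300,.094), W(467,245,.094))
E
```

```text
[ 0.54044662 -0.00252461  0.0765    ] [ 0.54478898 -0.02568306  0.094     ] [0.50733848 0.08065941 0.094     ]
```

Emit:
move_arm(
  rows="0 0 0 0 -0.006 0 0;0 0 0 0 -0.006 0 0;0 0 0 0 -0.005 0 0;0 0 0 0 -0.001 0 0;0 0 0 0 -0.001 0 0;0 0 0 0 0 0 0",
)

```text
t: 5.2
eef_pos: [0.5346, 0.0808, 0.0672]
ee_rot: [-3.141, -0.0, -2.923]
force: [-0.1, 0.7, 0.5]
width: 0.0005
gripper_force: 0.6
```

```bash
python3 -c "
from h import *
wcam('w3')
p=cv2.imread('pics/w3_raw.png')[100:300,60:360];cv2.imwrite('pics/w3.png',cv2.resize(p,None,fx=2.6,fy=2.6,interpolation=cv2.INTER_CUBIC))"
```

```text
5.2 [0.53460492 0.08079441 0.06716116] [-1.79987745e+02 -1.74646280e-02 -1.67498796e+02] [-0.13764391  0.72168688  0.52049969]
```

View pics/w3.png

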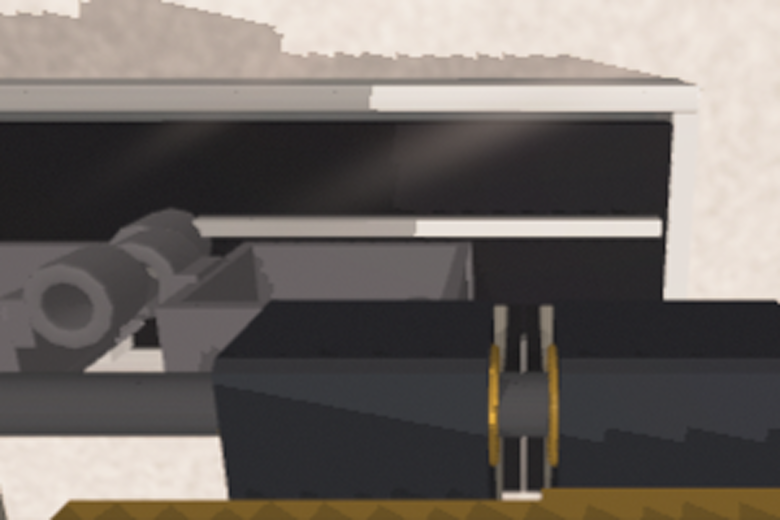

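```bash
python3 - <<'E'
from h import *
m=dict(np.load("pics/w3.npz"))
print(world("",60+72/2.6,100+305/2.6,.094,m))
E
```

```text
[ 0.54626709 -0.02552562  0.094     ]
```

Emit:
move_arm(
  rows="0 0 0 0 -0.001 0 0;0 0 0 0 -0.001 0 0;0 0 0 0 0 0 0",
)

```text
t: 5.62
eef_pos: [0.535, 0.0789, 0.0672]
ee_rot: [-3.142, -0.0, -2.923]
force: [-0.6, 0.9, -1.3]
width: 0.0007
gripper_force: 1.1
```

Emit:
move_arm(
  rows="0 0 0 0 -0.001 0 0;0 0 0 0 0 0 0",
)

```text
t: 5.88
eef_pos: [0.5353, 0.0779, 0.0672]
ee_rot: [-3.142, -0.0, -2.924]
force: [-1.5, 2.3, -0.6]
width: 0.0006
gripper_force: 1.0
```

Emit:
move_arm(
  rows="0 0 0 0 -0.001 0 0;0 0 0 0 0 0 0",
)

```text
t: 6.12
eef_pos: [0.5355, 0.0769, 0.0672]
ee_rot: [-3.142, -0.0, -2.924]
force: [-0.5, 1.9, -0.9]
width: 0.0005
gripper_force: 1.0
```

Emit:
move_arm(
  rows="0 0 0 0 -0.001 0 0;0 0 0 0 0 0 0",
)

```text
t: 6.38
eef_pos: [0.5357, 0.076, 0.0672]
ee_rot: [-3.142, -0.0, -2.923]
force: [-1.6, 1.7, -0.6]
width: 0.0005
gripper_force: 1.0
```

Emit:
move_arm(
  rows="0 0 0 0 -0.0007 0 0;0 0 0 0 0 0 0",
)

```text
t: 6.62
eef_pos: [0.5359, 0.0753, 0.0672]
ee_rot: [-3.142, -0.0, -2.923]
force: [-1.8, 1.8, -1.7]
width: 0.0006
gripper_force: 1.0
```

```bash
python3 -c "
from station import arm
print(arm.get_state())"
```

```text
{'t': 6.625, 'q': array([ 5.01921893e-01,  2.76258031e-01, -4.64953877e-01,  2.16461817e-05,
       -8.29711970e-01, -1.85453759e+00]), 'qd': array([-0.00109871, -0.00029334,  0.00102696,  0.00136318,  0.00028411,
       -0.00033818]), 'joint_efforts': array([-1.06359612e+00, -4.60458076e+01,  2.36693984e+01,  6.32917911e+00,
        9.37931333e-02,  2.76972848e-02]), 'eef_pos': array([0.53588566, 0.07530208, 0.06723654]), 'ee_rot': array([-3.14154162e+00, -1.17981637e-04, -2.92339741e+00]), 'force': array([-1.75317659,  1.78151012, -1.66247455]), 'moment': array([ 0.69711974,  0.5705713 , -0.03291743]), 'gripper_force': 1.0320042225066572, 'width': 0.0005993482078722646}
```

Emit:
move_arm(
  rows="0 0 0 0 -0.0007 0 0;0 0 0 0 0 0 0",
)

```text
t: 6.88
eef_pos: [0.536, 0.0746, 0.0672]
ee_rot: [-3.142, -0.0, -2.923]
force: [-1.5, 2.1, -1.5]
width: 0.0008
gripper_force: 1.1
```

Emit:
move_arm(
  rows="0 0 0 0 -0.0007 0 0;0 0 0 0 0 0 0",
)

```text
t: 7.12
eef_pos: [0.5362, 0.0741, 0.0672]
ee_rot: [3.141, -0.0, -2.923]
force: [-2.9, 3.0, -0.6]
width: 0.0005
gripper_force: 1.7
```

```bash
python3 -c "
from h import *
wcam('w4')
p=cv2.imread('pics/w4_raw.png')[140:280,20:200];cv2.imwrite('pics/w4.png',cv2.resize(p,None,fx=4,fy=4,interpolation=cv2.INTER_CUBIC))"
```

```text
7.125 [0.5361904  0.07410143 0.0672316 ] [ 1.79990374e+02 -1.13983886e-03 -1.67501126e+02] [-2.91801928  2.98117978 -0.61906996]
```

View pics/w4.png

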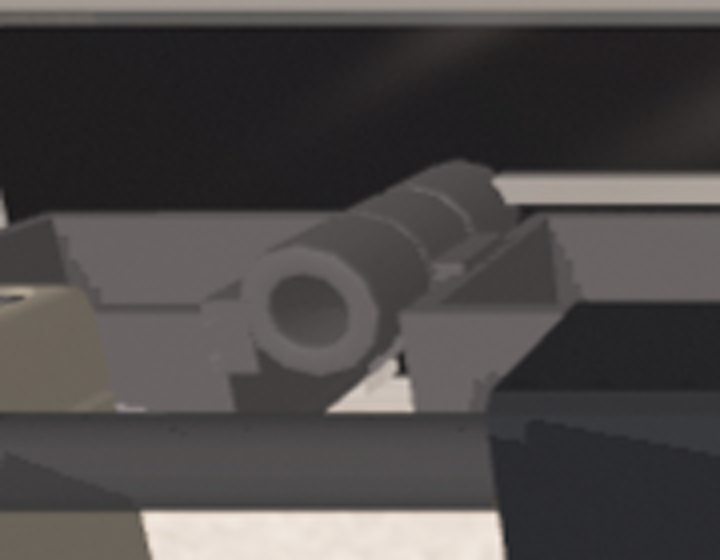

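Emit:
move_arm(
  rows="0 0 0 0 -0.0005 0 0;0 0 0 0 0 0 0",
)

```text
t: 7.42
eef_pos: [0.5363, 0.074, 0.0673]
ee_rot: [3.141, 0.0, -2.923]
force: [-3.8, 5.5, -0.1]
width: 0.0005
gripper_force: 3.1
```

```bash
python3 - <<'E'
from h import *
s=arm.get_state();print(s['eef_pos'],s['force'])
m=dict(np.load("pics/w4.npz"))
H=world("",20+310/4,140+311/4,.094,m);print('H',H)
E
```

```text
[0.53625607 0.07404835 0.06726496] [-3.76877423  5.52854241 -0.077989  ]
H [ 0.54684192 -0.02632734  0.094     ]
```

Emit:
move_arm(
  rows="0 0 0 0 0.005 0 0;0 0 0 0 0.01 -0.02 0;0 0 0 0 0 -0.045 0;0 0 0 0 0 -0.045 0;0 0 0 0.005 -0.043 0 0;0 0 0 0.005 -0.044 0 0;0 0 0 0.005 -0.044 0 0;0 0 0 0.005 -0.044 0 0",
)

```text
t: 8.43
eef_pos: [0.5519, -0.0887, 0.1779]
ee_rot: [-3.141, 0.001, -2.923]
force: [0.7, -1.1, -0.5]
width: 0.0
gripper_force: 0.0
```

Emit:
move_arm(
  rows="0 0 0 0.005 -0.044 0 0.06;0 0 0 0.005 -0.043 0 0.06;0 0 0 0.005 -0.043 0 0.06;0 0 0 0.004 -0.043 0 0.06;0 0 0 0 0 0 0.06;0 0 0 0 0 0 0.06",
)

```text
t: 9.18
eef_pos: [0.5702, -0.2603, 0.1772]
ee_rot: [-3.141, -0.0, -2.924]
force: [-0.5, 0.1, 1.0]
width: 0.055
gripper_force: 0.0
```

```bash
python3 -c "
from h import *
wcam('w5',1.5)"
```

```text
9.175 [ 0.57023887 -0.26033916  0.17721587] [-1.79981651e+02 -1.26809649e-02 -1.67541829e+02] [-0.50462107  0.05277722  1.00824288]
```

View pics/w5.png

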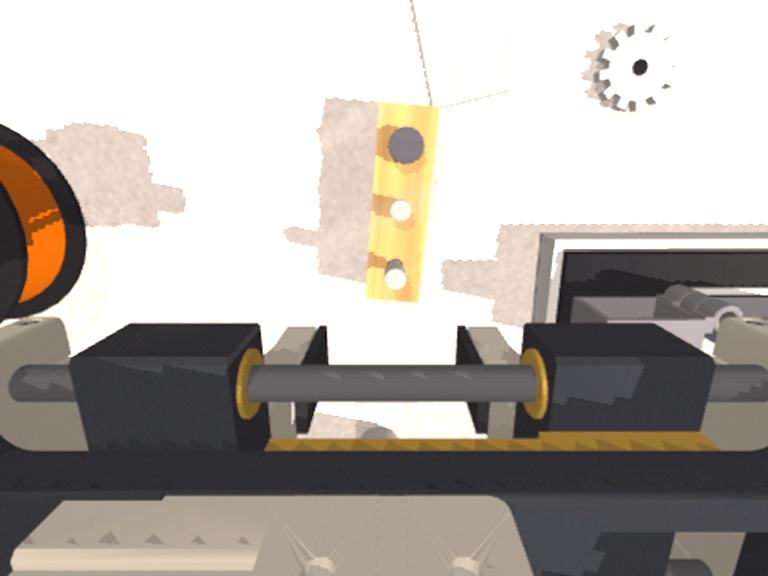

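```bash
python3 - <<'E'
from h import *
m=dict(np.load("pics/w5.npz"));d=m['d'];K=m['mtx'];T=np.linalg.inv(m['camera_from_world'])
v,u=np.mgrid[:384,:512]
P=np.stack([(u-K[0,2])/K[0,0]*d,(v-K[1,2])/K[1,1]*d,d,np.ones_like(d)],-1)@T.T
sel=(abs(P[...,0]-.57)<.03)&(abs(P[...,1]+.26)<.03)&(P[...,2]>.075)&(P[...,2]<.09)
q=P[sel];print(len(q),q.min(0),q.max(0),q.mean(0),'px',u[sel].min(),u[sel].max(),v[sel].min(),v[sel].max())
top=q[q[:,2]>.08];print(len(top),top.mean(0),top.min(0),top.max(0))
print(world("",262.9,187,.082,m))
# stand/bolt check
for a in((395,278),(401,210),(406,145)):
    print(world("",a[0]/1.5,a[1]/1.5,.08,m))
E
```

```text
186 [ 0.56292553 -0.26576004  0.07514921  1.        ] [ 0.57870973 -0.25042766  0.08624188  1.        ] [ 0.56993719 -0.2583876   0.08347732  1.        ] px 256 270 177 193
172 [ 0.57035377 -0.25827506  0.08396102  1.        ] [ 0.56298317 -0.26567039  0.08049462  1.        ] [ 0.57870973 -0.25042766  0.08624188  1.        ]
[ 0.57239266 -0.25750685  0.082     ]
[ 0.57101104 -0.25732535  0.08      ]
[ 0.52301434 -0.26384283  0.08      ]
[ 0.48116944 -0.27001057  0.08      ]
```

Emit:
move_arm(
  rows="0 0 0 -0.001 0.002 0.03 0.05;0 0 0 0 0 0.03 0.05;0 0 0 0 0 0.03 0.05;0 0 0 0 0 0.014 0.05;0 0 0 0 0 0 0.05",
)

```text
t: 9.85
eef_pos: [0.5707, -0.2572, 0.0729]
ee_rot: [3.141, -0.001, -2.922]
force: [0.4, -0.3, -0.6]
width: 0.0501
gripper_force: 0.0
```

Emit:
move_arm(
  rows="0 0 0 0 0 0 0.025;0 0 0 0 0 0 0.01;0 0 0 0 0 0 0.01;0 0 0 0 0 0 0.01;0 0 0 0 0 0 0.01;0 0 0 0 0 0 0.01",
  squeeze=30,
)

```text
t: 10.6
eef_pos: [0.5709, -0.2579, 0.0732]
ee_rot: [3.142, -0.0, -2.923]
force: [0.3, -0.5, 0.3]
width: 0.0105
gripper_force: 0.0
```

```bash
python3 -c "
from h import *
wcam('w6',1.5);p,d=arm.grab_frame('top');cv2.imwrite('pics/w6t.png',p)
a=cv2.convertScaleAbs(cv2.imread('pics/w6_raw.png')[150:330,190:340],alpha=1.3)
b=cv2.resize(p[150:245,315:395],(400,475),interpolation=cv2.INTER_CUBIC)
a=cv2.resize(a,(396,475),interpolation=cv2.INTER_CUBIC)
cv2.imwrite('pics/w6.png',np.hstack([a,b]))"
```

```text
10.6 [ 0.57086883 -0.25789297  0.07324746] [ 1.79999443e+02 -2.38574115e-03 -1.67500920e+02] [ 0.34558872 -0.53178129  0.3138366 ]
```

View pics/w6.png

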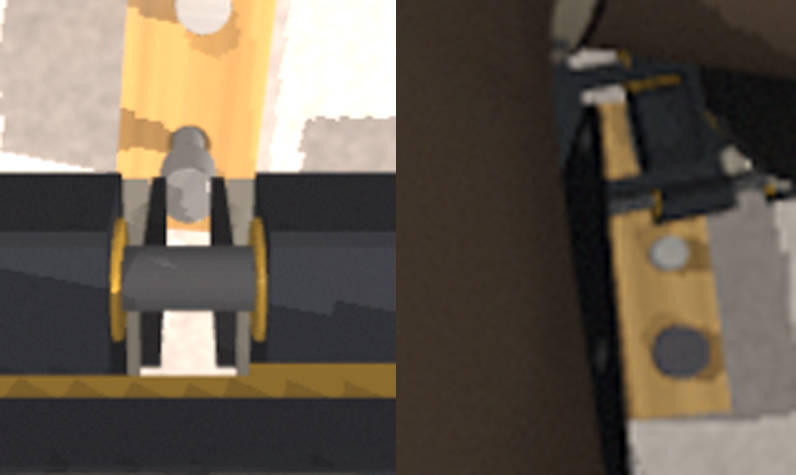

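```bash
python3 - <<'E'
from h import *
m=dict(np.load("pics/w6.npz"));K=m['mtx'];M=m['camera_from_world']
print(world("",190+188/2.64,150+195/2.64,.082,m))
s=arm.get_state();print(s['eef_pos'],s['width'],s['gripper_force'])
R=Ro.from_euler('xyz',s['ee_rot']).as_matrix()
for t in((0,0,0),(0,.008,.008),(0,-.008,.008),(.0095,.008,.008),(.0095,-.008,.008),(.0095,.008,-.03)):
    c=M[:3,:3]@(s['eef_pos']+R@np.array(t))+M[:3,3];p=K@c/c[2];print(t,(p[0]-190)*2.64,(p[1]-150)*2.64)
E
```

```text
[ 0.57120033 -0.25726349  0.082     ]
[ 0.57091384 -0.25787878  0.07324651] 0.009601722743930013 0.0
(0, 0, 0) 186.04280518150728 180.8380388547951
(0, 0.008, 0.008) 214.16421069824017 170.17512009280262
(0, -0.008, 0.008) 158.08451978128213 170.14857560333667
(0.0095, 0.008, 0.008) 214.51561708884586 138.60936068753827
(0.0095, -0.008, 0.008) 157.7047947558677 138.58593004801946
(0.0095, 0.008, -0.03) 220.50136901883465 192.06003804192176
```

Emit:
move_arm(
  rows="0 0 0 0 0 0 0;0 0 0 0 0 0 0;0 0 0 0 0 0 0",
  squeeze=30,
)

```text
t: 11.08
eef_pos: [0.5709, -0.2578, 0.0732]
ee_rot: [3.142, -0.0, -2.923]
force: [0.9, 0.1, -0.5]
width: 0.0
gripper_force: 0.0
```

```bash
python3 - <<'E'
from h import *
def ana(n):
    m=dict(np.load(f"pics/{n}.npz"));d=m['d'];K=m['mtx'];T=np.linalg.inv(m['camera_from_world'])
    for y in(140,160,175,185,195,205,215,222):
        r=[]
        for x in(150,160,170,180,190,200,210,220):
            u,v=int(190+x/2.64),int(150+y/2.64);D=d[v,u];c=np.r_[D*np.linalg.solve(K,[u,v,1]),1];w=T@c;r.append("%.0f,%.0f,%.0f"%tuple(w[:3]*1000))
        print(y,' '.join(r))
ana('w6');wcam('w7');print();ana('w7')
E
```

```text
140 572,-270,44 571,-267,44 574,-263,32 567,-261,52 566,-259,54 567,-255,47 568,-251,44 567,-248,44
160 578,-269,45 577,-266,44 566,-264,72 564,-261,76 563,-259,77 563,-256,75 565,-253,67 573,-247,44
175 583,-268,43 571,-266,73 566,-263,84 565,-261,85 565,-259,84 564,-256,84 565,-253,81 578,-246,44
185 562,-269,102 562,-266,100 568,-263,85 568,-260,85 567,-258,85 566,-256,85 560,-255,99 560,-252,99
195 563,-268,104 563,-266,104 571,-262,84 570,-260,84 570,-258,84 569,-255,84 562,-254,101 559,-253,105
205 563,-268,111 563,-266,110 573,-262,85 573,-259,84 573,-257,84 572,-254,84 564,-254,101 560,-253,110
215 563,-268,116 562,-266,117 576,-261,84 576,-258,84 576,-256,83 575,-254,84 566,-253,102 560,-253,115
222 563,-268,119 562,-265,120 597,-258,45 597,-254,44 578,-256,84 596,-248,44 568,-253,104 560,-253,120
11.075 [ 0.57087819 -0.25782327  0.0732398 ] [ 1.79998192e+02 -2.75067539e-03 -1.67497414e+02] [ 0.85695949  0.1134146  -0.46232757]

140 572,-270,44 571,-267,45 574,-263,32 566,-261,54 566,-259,54 566,-255,50 567,-252,45 567,-248,43
160 578,-269,44 577,-265,44 566,-264,72 564,-261,76 563,-259,78 563,-256,76 565,-253,69 573,-247,44
175 534,-271,167 571,-266,73 566,-263,84 565,-261,84 565,-259,84 564,-256,84 564,-253,82 532,-262,166
185 534,-271,170 561,-266,104 562,-264,100 562,-261,99 568,-258,83 561,-257,100 559,-255,103 531,-262,171
195 534,-271,172 561,-266,107 563,-263,102 562,-261,104 570,-258,84 561,-257,104 559,-255,108 532,-262,172
205 534,-270,175 562,-266,112 562,-264,111 562,-261,110 572,-257,85 561,-257,110 558,-256,115 533,-262,174
215 534,-270,179 562,-266,116 562,-263,117 562,-261,115 575,-256,85 561,-257,116 561,-255,114 534,-262,175
222 533,-270,181 537,-269,174 499,-273,253 561,-261,120 578,-256,84 561,-257,120 563,-254,113 499,-273,253
```

Emit:
move_arm(
  rows="0 0 0 0 0 0 0.04;0 0 0 0 0 0 0.04;0 0 0 0 0 0 0.04;0 0 0 0 0 0.01 0.04;0 0 0 0 0 0.01 0.04;0 0 0 0 0 0 0.04",
)

```text
t: 11.88
eef_pos: [0.5699, -0.2577, 0.0517]
ee_rot: [3.141, -0.002, -2.924]
force: [0.3, -0.5, 0.4]
width: 0.0397
gripper_force: 0.0
```

```bash
cat >> h.py <<'E'
def pts(n):
    m=dict(np.load(f"pics/{n}.npz"));d=m['d'];K=m['mtx'];T=np.linalg.inv(m['camera_from_world']);v,u=np.mgrid[:384,:512]
    P=np.stack([(u-K[0,2])/K[0,0]*d,(v-K[1,2])/K[1,1]*d,d,np.ones_like(d)],-1)@T.T
    return P[...,:3]
def tool(P):
    s=arm.get_state();return (P-s['eef_pos'])@Ro.from_euler('xyz',s['ee_rot']).as_matrix()
E
python3 - <<'E'
from h import *
wcam('w8');s=arm.get_state();print(s['width'])
q=tool(pts('w8'))*1000
for r in range(205,250,4): print(r,' '.join("%.0f,%.0f,%.0f"%tuple(q[r,c]) for c in range(215,310,10)))
E
```

```text
11.875 [ 0.5699056  -0.25765857  0.05173667] [ 1.79941135e+02 -1.32615174e-01 -1.67510053e+02] [ 0.25332388 -0.52221222  0.37423284]
0.039862358389605425
205 -7,-41,50 -6,-32,50 8,-19,8 8,-11,7 8,-4,8 8,4,7 8,11,9 8,18,8 -7,32,51 -7,41,51
209 -10,-41,50 -11,-32,50 5,-19,9 5,-11,9 3,-4,14 2,4,15 5,11,9 5,19,8 -10,32,50 -10,41,50
213 -15,-42,51 -14,-32,50 2,-19,8 2,-11,8 3,-4,6 3,4,6 2,11,8 2,19,8 -14,32,50 -15,41,51
217 -18,-42,49 11,-22,-22 -1,-19,8 -2,-11,9 7,-3,-13 3,3,-3 -2,11,9 -1,19,8 10,22,-21 -19,41,52
221 12,-27,-33 10,-22,-27 -4,-19,7 -4,-11,8 7,-3,-20 6,3,-19 -5,11,8 -5,19,8 10,22,-27 12,27,-31
225 12,-26,-37 10,-21,-34 -8,-19,9 -8,-11,7 7,-3,-27 6,3,-25 -8,11,8 -8,19,8 10,21,-33 12,26,-38
229 11,-25,-42 10,-20,-40 -11,-19,8 -11,-12,8 6,-3,-31 6,3,-30 -11,11,7 -11,19,8 9,20,-37 11,26,-40
233 9,-25,-42 9,-20,-41 -15,-19,8 -15,-12,9 5,-3,-33 4,3,-31 -15,11,8 -14,19,7 7,20,-37 9,26,-41
237 7,-25,-42 6,-20,-42 -18,-19,8 -18,-12,8 2,-3,-32 2,3,-33 -17,11,7 -18,19,8 5,20,-39 6,26,-41
241 11,-23,-55 4,-20,-42 -22,-20,9 -21,-12,8 -1,-3,-32 -1,3,-31 -21,11,7 -22,19,9 2,20,-38 10,24,-53
245 33,-14,-101 33,-11,-101 33,-8,-101 33,-5,-101 33,-1,-101 32,2,-100 33,5,-101 32,9,-100 32,12,-100 32,15,-101
249 32,-14,-103 32,-11,-103 32,-8,-103 32,-4,-102 32,-1,-103 32,2,-103 32,5,-103 32,8,-103 32,12,-102 32,15,-103
```

Emit:
move_arm(
  rows="0 0 0 0 0 0.002 0.04;0 0 0 0 0 0.002 0.03;0 0 0 0 0 0 0.02;0 0 0 0 0 0 0.01;0 0 0 0 0 0 0;0 0 0 0 0 0 0;0 0 0 0 0 0 0",
  squeeze=30,
)

```text
t: 12.8
eef_pos: [0.571, -0.2579, 0.0494]
ee_rot: [-3.141, 0.0, -2.923]
force: [-1.0, 0.2, 0.1]
width: 0.0144
gripper_force: 30.0
```

Emit:
move_arm(
  rows="0 0 0 0 0 -0.01 0;0 0 0 0 0 -0.01 0;0 0 0 0 0 -0.02 0;0 0 0 0 0 -0.03 0;0 0 0 0 0 -0.03 0;0 0 0 0 0 -0.02 0;0 0 0 0 0 0 0",
)

```text
t: 13.68
eef_pos: [0.572, -0.2581, 0.1719]
ee_rot: [-3.14, 0.004, -2.923]
force: [0.8, 1.0, -1.4]
width: 0.0147
gripper_force: 30.0
```

```bash
cat >> h.py <<'E'
def pin(n):
    wcam(n);q=tool(pts(n))*1000
    s=(abs(q[...,1])<9)&(q[...,0]>-12)&(q[...,0]<14)&(q[...,2]>-40)&(q[...,2]<60)
    print('n',s.sum());P=q[s]
    for a in range(-36,56,6):
        k=P[(P[:,2]>=a)&(P[:,2]<a+6)]
        if len(k)>3:print(a,len(k),'x',np.percentile(k[:,0],[5,95]).round(1),'y',np.percentile(k[:,1],[2,98]).round(1))
E
python3 -c "
from h import *
pin('w9')"
```

```text
13.675 [ 0.57204529 -0.25812423  0.17194617] [-179.89994823    0.23113326 -167.48860946] [ 0.75306991  0.96463739 -1.42832266]
n 863
-36 229 x [-1.1  9.2] y [-8.3  8.3]
-30 101 x [3.6 9.2] y [-8.7  8.6]
-24 86 x [3.  8.6] y [-8.1  7.8]
-18 11 x [3.6 7.6] y [-5.8  6.4]
-12 19 x [2.9 4.7] y [-4.   3.2]
-6 35 x [1.  4.7] y [-5.1  3.8]
0 40 x [0.3 4.4] y [-5.3  4.3]
6 31 x [0.7 4.6] y [-5.  4.]
12 30 x [2.  4.4] y [-4.8  3.8]
18 28 x [1.3 4.4] y [-5.   3.9]
24 12 x [1.4 4.4] y [-4.9  3. ]
```

Emit:
move_arm(
  rows="0 0 0 -0.004 0.038 0 0;0 0 0 -0.004 0.039 0 0;0 0 0 -0.004 0.039 0 0;0 0 0 -0.004 0.039 0 0;0 0 0 -0.004 0.039 0 0;0 0 0 -0.004 0.039 0 0;0 0 0 0 0 0 0;0 0 0 0 0 0 0",
)

```text
t: 14.72
eef_pos: [0.5435, -0.0252, 0.1686]
ee_rot: [-3.142, -0.001, -2.923]
force: [-0.5, -0.9, -0.7]
width: 0.0147
gripper_force: 30.0
```

```bash
python3 - <<'E'
from h import *
wcam('wa')
p=cv2.imread('pics/wa_raw.png')[130:250,190:340]
cv2.imwrite('pics/wa.png',cv2.resize(p,None,fx=5,fy=5,interpolation=cv2.INTER_CUBIC))
E
```

```text
14.725 [ 0.54346595 -0.02523812  0.16863641] [-1.79998941e+02 -6.76035939e-02 -1.67461296e+02] [-0.49836508 -0.93932265 -0.68185252]
```

View pics/wa.png

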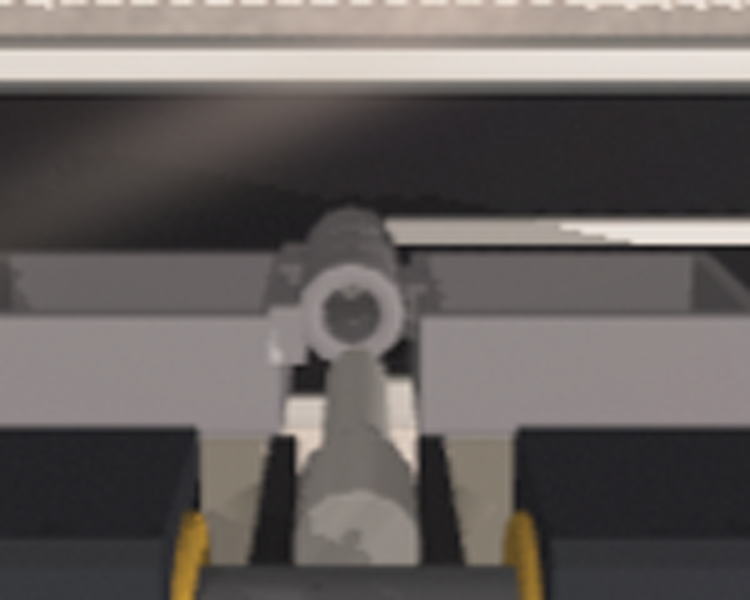

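```bash
python3 - <<'E'
from h import *
m=dict(np.load("pics/wa.npz"))
for c in((352.5,313),(300,313),(406,313),(353,264),(353,362)):
    w=world("",190+(c[0]+.5)/5-.5,130+(c[1]+.5)/5-.5,.094,m);print(w.round(4),(tool(w)*1000).round(1))
q=tool(pts('wa'))*1000
s=(abs(q[...,1])<9)&(q[...,0]>-12)&(q[...,0]<14)&(q[...,2]>-40)&(q[...,2]<50);P=q[s]
for a in range(-36,50,6):
    k=P[(P[:,2]>=a)&(P[:,2]<a+6)]
    if len(k)>3:print(a,len(k),'x',np.percentile(k[:,0],[5,95]).round(1),'y',np.percentile(k[:,1],[2,98]).round(1))
# knuckle top by depth
s=(abs(q[...,1])<25)&(abs(q[...,0])<40)&(q[...,2]>65)&(q[...,2]<79)
rr,cc=np.where(s);k=q[s];n=(abs(k[:,1])<12)&(k[:,0]<16)&(k[:,0]>-5);print(k[n].mean(0),k[n].min(0),k[n].max(0),n.sum())
E
```

```text
[ 0.5459 -0.0253  0.094 ] [-2.4 -0.1 74.7]
[ 0.5481 -0.0355  0.094 ] [ -2.4 -10.6  74.7]
[ 0.5435 -0.0149  0.094 ] [-2.4 10.5 74.7]
[ 0.536  -0.0274  0.094 ] [ 7.7 -0.  74.7]
[ 0.5559 -0.023   0.094 ] [-12.7  -0.   74.7]
-36 432 x [-0.8  8.5] y [-8.   8.1]
-30 104 x [3.9 9.9] y [-8.4  8.8]
-24 88 x [3.9 9.7] y [-8.3  8.1]
-18 34 x [2.9 8.2] y [-6.7  7.7]
-12 8 x [4.5 5.3] y [-1.9  2.8]
-6 41 x [3.  5.3] y [-3.6  4.5]
0 37 x [1.2 5.4] y [-4.3  5.2]
6 31 x [1.9 5.3] y [-4.1  4.9]
12 34 x [2.5 5.2] y [-3.9  5. ]
18 26 x [2.6 5. ] y [-3.6  4.8]
24 18 x [1.9 5.1] y [-4.1  4.6]
[ 2.43532915 -1.07491911 73.2102594 ] [ -4.7375316  -11.30361435  71.36824905] [ 8.51152758  9.83351657 78.54966818] 187
```

Emit:
move_arm(
  rows="0 0 0 -0.002 -0.0005 0.01 0;0 0 0 0 0 0.01 0;0 0 0 0 0 0.009 0;0 0 0 0 0 0 0;0 0 0 0 0 0 0",
)

```text
t: 15.4
eef_pos: [0.5461, -0.0253, 0.1403]
ee_rot: [-3.141, 0.0, -2.923]
force: [-0.1, 0.5, -0.2]
width: 0.0149
gripper_force: 30.0
```

```bash
python3 - <<'E'
from h import *
wcam('wb')
g=cv2.cvtColor(cv2.imread('pics/wb_raw.png'),cv2.COLOR_BGR2GRAY);m=dict(np.load("pics/wb.npz"))
q=tool(pts('wb'))*1000
s=(abs(q[...,1])<9)&(q[...,0]>-12)&(q[...,0]<14)&(q[...,2]>-8)&(q[...,2]<36);P=q[s]
for a in range(-6,36,6):
    k=P[(P[:,2]>=a)&(P[:,2]<a+6)]
    if len(k)>3:print(a,len(k),'x',np.percentile(k[:,0],[5,95]).round(1),'y',np.percentile(k[:,1],[2,98]).round(1))
# ring top annulus points by depth: flat at max z
zt=(arm.get_state()['eef_pos'][2]-.0955)*1000
s=(abs(q[...,2]-zt)<2)&(abs(q[...,1])<14)&(abs(q[...,0])<16)
k=q[s];print(zt,len(k),np.percentile(k,[1,99],axis=0).round(1))
for x in range(-14,14,2):
    j=k[(k[:,0]>=x)&(k[:,0]<x+2)]
    if len(j):print(x,len(j),np.sort(j[:,1]).round(0).astype(int).tolist())
E
```

```text
15.4 [ 0.54611881 -0.02530529  0.14033072] [-1.79990491e+02  2.18351432e-03 -1.67496527e+02] [-0.09992166  0.50384878 -0.16347963]
-6 39 x [3.  5.4] y [-4.2  4.1]
0 37 x [1.5 5.6] y [-4.8  4.7]
6 33 x [0.7 5.4] y [-4.9  4.8]
12 33 x [2.9 5.4] y [-4.4  4.2]
18 29 x [2.5 5.5] y [-4.5  4.3]
24 16 x [2.5 5.3] y [-4.4  4.1]
45.05151782480987 311 [[-12.7 -14.   43.2]
 [ 10.6  13.7  46.4]]
-14 2 [14, 14]
-12 1 [14]
-10 9 [-13, -12, -12, -11, -11, -10, -6, 14, 14]
-8 19 [-14, -14, -13, -13, -12, -12, -11, -10, -10, -8, -8, -7, -7, -7, -6, 6, 7, 14, 14]
-6 30 [-14, -14, -13, -12, -12, -11, -11, -11, -10, -10, -10, -10, -9, -9, -8, -8, -7, -7, -6, -6, -6, 6, 6, 6, 6, 7, 7, 8, 14, 14]
-4 32 [-14, -14, -13, -13, -13, -12, -12, -11, -11, -10, -10, -9, -9, -9, -9, -8, -7, -6, -6, 5, 5, 6, 6, 6, 6, 7, 7, 8, 8, 9, 14, 14]
-2 37 [-14, -14, -13, -13, -12, -12, -11, -11, -10, -10, -9, -9, -9, -9, -8, -8, -8, -7, -7, -7, -6, 5, 5, 5, 6, 6, 6, 6, 7, 7, 7, 8, 8, 9, 9, 14, 14]
0 30 [-14, -14, -13, -13, -13, -12, -12, -11, -11, -10, -10, -10, -9, -9, -9, -8, -8, -7, -7, 6, 6, 6, 6, 7, 7, 8, 8, 9, 9, 14]
2 28 [-14, -14, -12, -11, -10, -10, -9, -9, -9, -9, -8, -8, -7, -7, 4, 5, 5, 5, 6, 6, 6, 6, 7, 7, 8, 8, 9, 9]
4 32 [-10, -10, -10, -9, -9, -9, -9, -9, -8, -8, -7, -7, -6, -6, -6, -5, -5, -3, 2, 3, 3, 4, 5, 6, 6, 6, 6, 6, 7, 7, 8, 8]
6 41 [-9, -9, -9, -9, -8, -7, -7, -7, -6, -6, -5, -4, -4, -4, -3, -3, -2, -1, -1, -1, 0, 0, 1, 1, 2, 3, 3, 4, 4, 5, 5, 5, 6, 6, 6, 6, 6, 7, 7, 7, 8]
8 33 [-8, -7, -7, -6, -6, -5, -5, -5, -4, -4, -3, -3, -2, -2, -2, -1, -1, -1, -1, 0, 0, 1, 1, 2, 2, 3, 3, 4, 4, 5, 5, 6, 6]
10 15 [-6, -5, -4, -3, -2, -2, -1, -1, -1, 0, 1, 2, 3, 4, 5]
```

Emit:
move_arm(
  rows="0 0 0 -0.0007 -0.0005 0.004 0;0 0 0 0 0 0.004 0;0 0 0 0 0 0.004 0;0 0 0 0 0 0.003 0;0 0 0 0 0 0 0",
)

```text
t: 16.08
eef_pos: [0.5466, -0.0256, 0.1249]
ee_rot: [-3.142, -0.001, -2.923]
force: [0.3, -0.5, -1.0]
width: 0.0147
gripper_force: 30.0
```

Emit:
move_arm(
  rows="0 0 0 0 0 0.003 0;0 0 0 0 0 0.003 0;0 0 0 0 0 0 0;0 0 0 0 0 0 0",
)

```text
t: 16.58
eef_pos: [0.5468, -0.0256, 0.1193]
ee_rot: [-3.142, 0.0, -2.923]
force: [-0.5, -1.0, -1.0]
width: 0.015
gripper_force: 30.0
```

Emit:
move_arm(
  rows="0 0 0 0 0 0.003 0;0 0 0 0 0 0.003 0;0 0 0 0 0 0.002 0;0 0 0 0 0 0 0",
)

```text
t: 17.08
eef_pos: [0.5466, -0.0256, 0.111]
ee_rot: [3.142, -0.0, -2.923]
force: [-0.2, -0.4, -0.2]
width: 0.0145
gripper_force: 30.0
```

Emit:
move_arm(
  rows="0 0 0 0 0 0.003 0;0 0 0 0 0 0.003 0;0 0 0 0 0 0.003 0;0 0 0 0 0 0 0;0 0 0 0 0 0 0",
)

```text
t: 17.7
eef_pos: [0.5468, -0.0256, 0.1023]
ee_rot: [-3.142, 0.0, -2.923]
force: [0.0, -0.0, -0.9]
width: 0.0151
gripper_force: 30.0
```

Emit:
move_arm(
  rows="0 0 0 0 0 0.003 0;0 0 0 0 0 0.003 0;0 0 0 0 0 0.002 0;0 0 0 0 0 0 0;0 0 0 0 0 0 0",
)

```text
t: 18.32
eef_pos: [0.5468, -0.0256, 0.0943]
ee_rot: [-3.142, -0.0, -2.923]
force: [-0.4, -0.7, -0.1]
width: 0.0149
gripper_force: 30.0
```

Nearly at the catch, no side load; now push on in steps.

Emit:
move_arm(
  rows="0 0 0 0 0 0.003 0;0 0 0 0 0 0.003 0;0 0 0 0 0 0 0;0 0 0 0 0 0 0",
  squeeze=50,
)

```text
t: 18.82
eef_pos: [0.5463, -0.0257, 0.0879]
ee_rot: [3.142, -0.001, -2.924]
force: [-1.4, 0.1, -2.4]
width: 0.0145
gripper_force: 50.0
```

Emit:
move_arm(
  rows="0 0 0 0 0 0.002 0;0 0 0 0 0 0.002 0;0 0 0 0 0 0 0;0 0 0 0 0 0 0",
)

```text
t: 19.32
eef_pos: [0.5469, -0.0256, 0.0845]
ee_rot: [-3.141, 0.0, -2.923]
force: [-1.9, -0.8, 3.7]
width: 0.0141
gripper_force: 50.0
```

Emit:
move_arm(
  rows="0 0 0 0 0 0.002 0;0 0 0 0 0 0.002 0;0 0 0 0 0 0 0;0 0 0 0 0 0 0",
)

```text
t: 19.82
eef_pos: [0.5471, -0.0256, 0.0806]
ee_rot: [-3.141, 0.001, -2.923]
force: [-2.0, -0.4, 5.5]
width: 0.0142
gripper_force: 50.0
```

Emit:
move_arm(
  rows="0 0 0 0 0 0.002 0;0 0 0 0 0 0.002 0;0 0 0 0 0 0 0;0 0 0 0 0 0 0",
)

```text
t: 20.32
eef_pos: [0.547, -0.0256, 0.0765]
ee_rot: [-3.141, 0.001, -2.923]
force: [-1.8, -0.8, 6.0]
width: 0.0141
gripper_force: 50.0
```

Emit:
move_arm(
  rows="0 0 0 0 0 0.002 0;0 0 0 0 0 0.002 0;0 0 0 0 0 0 0;0 0 0 0 0 0 0",
)

```text
t: 20.82
eef_pos: [0.5471, -0.0256, 0.0729]
ee_rot: [-3.141, 0.001, -2.923]
force: [-3.2, -0.5, 9.2]
width: 0.0147
gripper_force: 50.0
```

Emit:
move_arm(
  rows="0 0 0 0 0 0.002 0;0 0 0 0 0 0 0;0 0 0 0 0 0 0",
)

```text
t: 21.2
eef_pos: [0.5471, -0.0256, 0.0711]
ee_rot: [-3.141, 0.001, -2.923]
force: [-4.2, 0.3, 10.6]
width: 0.0141
gripper_force: 50.0
```

Emit:
move_arm(
  rows="0 0 0 0 0 0.002 0;0 0 0 0 0 0 0;0 0 0 0 0 0 0",
)

```text
t: 21.58
eef_pos: [0.5471, -0.0257, 0.0693]
ee_rot: [-3.141, 0.001, -2.923]
force: [-4.2, 0.0, 12.7]
width: 0.0143
gripper_force: 50.0
```

Emit:
move_arm(
  rows="0 0 0 0 0 0.0015 0;0 0 0 0 0 0 0;0 0 0 0 0 0 0",
)

```text
t: 21.95
eef_pos: [0.5471, -0.0256, 0.0679]
ee_rot: [-3.141, 0.001, -2.923]
force: [-5.2, 0.7, 14.7]
width: 0.0144
gripper_force: 50.0
```

Emit:
move_arm(
  rows="0 0 0 0 0 -0.003 0;0 0 0 0 0 -0.003 0;0 0 0 0 0 -0.003 0;0 0 0 0 0 0 0;0 0 0 0 0 0 0",
)

```text
t: 22.58
eef_pos: [0.547, -0.0256, 0.0761]
ee_rot: [-3.141, 0.001, -2.923]
force: [-1.7, -0.6, 5.8]
width: 0.0146
gripper_force: 50.0
```

Emit:
move_arm(
  rows="0 0 0 0 0 -0.003 0;0 0 0 0 0 0 0;0 0 0 0 0 0 0.02;0 0 0 0 0 0 0.025;0 0 0 0 0 0 0.03;0 0 0 0 0 0 0.04;0 0 0 0 0 0 0.05;0 0 0 0 0 0 0.05",
)

```text
t: 23.58
eef_pos: [0.5468, -0.0256, 0.0787]
ee_rot: [3.142, 0.0, -2.923]
force: [-0.2, -0.5, 0.1]
width: 0.0491
gripper_force: 0.0
```

Emit:
move_arm(
  rows="0 0 0 0 0 -0.01 0.05;0 0 0 0 0 -0.02 0.05;0 0 0 0 0 -0.03 0.05;0 0 0 0 0 -0.03 0.05;0 0 0 0 0 0 0.05;0 0 0 0 0 0 0.05",
)

```text
t: 24.32
eef_pos: [0.5465, -0.0255, 0.1689]
ee_rot: [3.141, 0.0, -2.924]
force: [-0.5, 0.1, -0.7]
width: 0.0504
gripper_force: 0.0
```

```bash
python3 - <<'E'
from h import *
wcam('wc');P=pts('wc')*1000
s=(np.hypot(P[...,0]-546.8,P[...,1]+25.6)<30)&(P[...,2]>60)
k=P[s];r=np.hypot(k[:,0]-546.8,k[:,1]+25.6)
print('head top',np.median(k[(k[:,2]>108)],axis=0),(k[:,2]>108).sum(),k[:,2].max())
j=k[k[:,2]>108];print(np.percentile(j,[2,98],axis=0))
c=P[(np.hypot(P[...,0]-546.8,P[...,1]+25.6)<90)&(P[...,2]>85)&(P[...,2]<103)];print('case top hist',np.histogram(c[:,2],bins=range(86,104,1)))
n=k[(k[:,0]<546.8)&(abs(k[:,1]+25.6)<4)];print('near side z hist',np.histogram(n[:,2],bins=range(60,122,3)))
h,_=np.histogram(n[:,2],bins=range(60,122,3))
for a in range(60,120,4):
    q=n[(n[:,2]>=a)&(n[:,2]<a+4)]
    if len(q):print(a,len(q),q[:,0].min().round(1))
E
```

```text
24.325 [ 0.54649985 -0.02552194  0.16891313] [ 1.79980881e+02  1.78827528e-02 -1.67508838e+02] [-0.49537257  0.13486963 -0.65467909]
head top [521.72321033 -30.86331434 297.85953239] 13419 310.24996033918865
[[517.87388142 -53.6538549  190.97548474]
 [553.52000144   1.6144068  309.5195036 ]]
case top hist (array([   6,   11,   10,   10,   11,   16,   81,   64,   98, 1123, 2080,
        620,   34,    4,    3,    4,    7]), array([ 86,  87,  88,  89,  90,  91,  92,  93,  94,  95,  96,  97,  98,
        99, 100, 101, 102, 103]))
near side z hist (array([ 5,  1,  7,  1,  6,  6,  2,  5,  2,  6,  6, 19, 20,  6,  9, 10,  7,
        9, 60, 13]), array([ 60,  63,  66,  69,  72,  75,  78,  81,  84,  87,  90,  93,  96,
        99, 102, 105, 108, 111, 114, 117, 120]))
60 5 535.8
64 4 535.4
68 5 535.4
72 6 535.3
76 7 535.4
80 6 535.4
84 7 535.2
88 4 535.4
92 22 535.2
96 22 536.1
100 11 538.5
104 12 538.8
108 8 539.2
112 28 538.6
116 53 539.5
```

```bash
python3 - <<'E'
from h import *
P=pts('wc')*1000
k=P[(np.hypot(P[...,0]-546.8,P[...,1]+25.6)<7)&(P[...,2]>105)&(P[...,2]<130)]
c=P[(np.hypot(P[...,0]-546.8,P[...,1]+25.6)<90)&(P[...,2]>94)&(P[...,2]<99)]
print(len(k),np.median(k[:,2]),np.percentile(k[:,2],[10,90]),'case',np.median(c[:,2]))
E
```

```text
176 116.38740471781453 [115.5428414  117.16282532] case 96.3329619972128
```

```bash
python3 -c "
from station import arm
print(arm.job_done())"
```

```text
the job is handed in; nothing more can be done
None
```

The job is done and handed in at about 24 s: the sliding half is against its stop, where the push force peaked at about 7 N. The long pin is home with its head 20 mm proud of the case top, as it should be when seated. The final push reached 14.7 N, about 13 mm of nest travel and short of bottoming, and the gripper is open and clear.

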